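# Cover the rock-section ridge and latch the carrier's gate

## Task

Take the rock block out of the carrier's gateway and put it in the small wooden tray, and set the black angle cover gently over the carrier's ridge so that it nests fully home, legs against legs and between the carrier's ends. Only then push the green gate shut until its spring catch clicks up behind the lug. Leave the white spare cover, the jar and the dish where they are.

Things in the scene. Friction and masses are not known exactly. Their poses are not given: they have to be found in the camera images.
- carrier: White specimen carrier, fixed. Origin: bench level, under the middle of its ridge. On a 12 mm base plate (x -125 to +95, y -55 to +55 mm) an aluminium angle-section ridge, an upside-down V with 45 degree legs, runs along the carrier's x from -60 to +60 mm, crest 51 mm above the bench. End plate at +x: inner face x = 80 mm, 100 mm wide, top 62 mm above the bench. Gateway at -x.
- nest (a point): Point on the carrier, 16 mm above the carrier's origin, with the carrier's axes: the cover's origin lies here when the cover is nested home, its length along the ridge (either way round). The room between end plate and shut gate is 160 mm long, for a cover 150 mm long.
- gate (a joint): Slide of the green gate, m: 0 = shut on its stop; grows as it opens (along the carrier's -y) up to 0.135. Starts at 0.09 to 0.13. Stiff: about 5 N friction, and up to about 17 N over the catch in the last 25 mm. It stays where it is left. The catch clicks up below about 0.002; then the gate cannot come back.
- gate_handle (a point): Centre of the top of the gate's black handle, 110 mm above the bench: a post 20 mm (carrier x) by 24 mm (carrier y), 47 mm tall; push it on its -y side. It stands mid-way on the green gate plate, 8 mm thick, 80 mm wide along y, top 63 mm above the bench. A 10 mm steel lug juts from the plate to the carrier's -x, 34 mm above the bench, 30 mm to the +y side of the handle.
- gate_shut (a point): Fixed point on the carrier where gate_handle lies when the gate is shut: x = -84 mm, y = 0, 110 mm above the bench; carrier's axes. Under it, the gateway: two steel rails along y, tops 15 mm above the bench, from y = -200 to +45 mm on a base 55 mm wide, 12 mm high, with a low rubber stop at y = 46 mm (top 22 mm).
- catch (a joint): How far the brass spring catch is pressed down, in m: 0 = up, 0.012 = bottomed. The gate's lug presses it down by about 9 mm as it rides over its ramp, and it springs up behind the lug.
- catch_top (a point): Top of the brass catch, beside the rails on the carrier's -x side, 38 mm above the bench when up; 10 mm wide.
- cover: Black angle-section cover with a brass fin: an upside-down V on its two leg edges, 150 mm long (x), 78 mm wide, legs 50 mm at 45 degrees, 5 mm thick, outer crest 39 mm high. On the crest, centred, a fin 70 mm long (x), 12 mm thick (y), top 72 mm above the origin. Origin: middle of its underside. About 0.26 kg. Loose, on the bench left or right of the carrier.
- spare: White angle-section cover with a black fin, same shape and size as the black one, for another carrier. Loose; stays where it is.
- rock: Red-brown sawn rock block, 30 mm (x) by 45 mm (y) by 62 mm tall, about 0.22 kg, origin in the middle of its underside. Loose; it starts upright on the gate rails in the gateway, roughly parallel to the carrier.
- tray: Small open wooden tray, fixed, outside 130 mm (x) by 110 mm (y), 28 mm high, walls 6 mm, floor 5 mm thick. Origin: middle of its underside.
- tray_floor (a point): Centre of the tray's inner floor, 5 mm above the bench, with the tray's axes.
- jar: Amber glass jar with a black cap, 56 mm across, 85 mm tall, loose, near the gate's track, on the ridge side. Origin: middle of its underside. Stays where it is.
- dish: White dish, 86 mm across, 28 mm high, loose. Origin: middle of its underside. Stays where it is.
Things that resemble listed ones, but are neither listed nor needed, are in the scene too. There is more than one size of the cover; the job needs the smaller. What is shaped like the rock but blue or orange is not meant.

How it is judged:
By the outcome, as a careful person would: the job done as asked, in the order asked, and still so for the second after the job is handed in, with the robot touching nothing.
It also fails if it takes over 72 s, if anything falls off the work surface, if the arm or the gripper's body presses on something with over 40 N, if the wrist force passes 120 N, or if a joint passes its speed limit or range.

## Robot

A 7-joint arm with a two-finger parallel gripper is mounted at the origin on the work surface. World frame = base frame: x ahead of the robot, y to its left, z up, the work surface at z = 0. Lengths are in m, angles in rad, forces in N, time in s.
With the tool pointing down it reaches from about 0.35 to 0.775 m from the base axis. Payload 3.1 kg.
Tool frame: the origin (TCP) lies on the mounting face of the last link; the fingertips stand 173 mm ahead of it and the grasp point (between the pads) lies 155 mm ahead of it; z points along the fingers, y is the line along which they close (so a half turn about z gives the same grasp; the last joint's range is limited). The gripper opens to 85 mm and grips with 20 to 120 N. Pads are 22 mm wide; open, the fingers measure 114 mm over their backs; the gripper's body (76 mm by 85 mm) begins 54 mm behind the grasp point. The pads swing forward as they close: fully open they stand 13 mm farther back than shut.
Start: joints at [-1.214, 0.311, 0.014, 1.512, -0.004, 1.319, -0.027], TCP at [0.214, 0.507, 0.405] pointing down, gripper open.
Joint ranges: [-2.7, 2.7], [-0.3, 1.91], [-1.27, 1.3], [0.12, 2.57], [-1.44, 4.58], [0.2, 2.03], [-3.05, 3.05]. Speed limits (rad/s): [2.79, 2.79, 3.14, 3.14, 3.14, 3.14, 3.14].

## Interface

Orientations are given as a rotation vector (axis times angle).
In Python, from cell import r gives the robot as it stands.
- The arm moves only by the tool carry_out, never from a script. Its argument "plan" is a list of rows, each a list of 7 numbers: the closure in counts, from 0 (fully open) to 255 (shut), then the shift along the tool's x, y, z in cm, then the turn, a rotation vector about the tool's x, y, z in rad. In form: [[hand, dx, dy, dz, ax, ay, az], ...]. A call has 1 to 8 rows; each row is the pose to reach, as a shift and turn from the pose commanded when the call began, along the tool's axes at that moment; what a row does not reach only later rows make up. A row lasts 1/8 s, in which the tool goes at most 62.5 mm and 10.7 degrees, less where a joint would pass 70% of its speed; a pose out of reach is approached as far as the arm can. A call with a gripper value outside its range is refused whole. The fingers move at their own pace and stop on an object; "force" is the grip in N (left out, the last holds). Time passes only in rows, so rows that repeat a pose let the fingers close. It gives the time, the measured TCP pose, the force, the opening and the grip force at its end, in the units of the state.
- r.observe(): the state, without advancing time (a new reading comes with each control period).
- r.snapshot(name): name is "scene" or "top" or "wrist"; returns the picture (400x640x3 uint8, red, green, blue); there is no depth.
- r.get_calibration(name): a dict with "K" (3x3 intrinsics, pixels), "k1" (the pictures are not rectified: a ray, as slopes to the right and down, at radius r is drawn at 1 + k1 r^2 times it, then the intrinsics apply), "view" (4x4, takes a point from world to camera coordinates); the wrist camera has in their place "T_tool_cam" (4x4, takes a point from camera to tool coordinates, whose origin is the TCP and whose axes are the flange's). Camera axes: x right, y up, looking along -z (the intrinsics and any distortion apply to the point x, -y, -z); pixel columns grow to the right and rows downward; lengths in m; the calibration is good to about 2 mm. A picture is of the moment at which its call begins: read the wrist's pose just before it. get_calibration takes no time and is no camera call.
- r.hand_in(): hands the job in; it is judged then, once.
The state is a dict: "t": time; "joint_pos": joint angles; "dq": joint speeds; "joint_efforts": joint torques, N m; "eef_pos": TCP position; "ee_rot": TCP orientation; "wrist_force": force on the tool from outside, world axes, zero at the start; "torque": the same for the moment, N m; "finger_gap": opening from 0.0 (shut) to 1.0 (fully open); "grip_force": force on a finger pad.
Only numpy, scipy, OpenCV 4.12 (cv2) and the standard library are available. Lean on these libraries where they do the work, as an engineer would, in place of code of your own. Each camera call takes 0.05 s, during which the arm holds its last target. There are 200 camera calls.

## Working session

There is one attempt and no reset: what is moved stays moved. The work goes in short steps, Python scripts to look and compute and a tool call to move; the robot and the scene stay as the last step left them, time stands still between calls to the robot, and variables do not carry over. Pictures are saved under pics/ and viewed, at most 10 in all, crops included, and the job is handed in when it is done.

Besides the shell and the picture viewer there is one more tool, called after "Emit:" as a command line: name --pt "numbers of a row" for each row, then --argument value for the rest. carry_out: Moves the arm, as the interface text tells. Its arguments: {"type":"object","properties":{"plan":{"type":"array","items":{"type":"array","items":{"type":"number"}}},"force":{"type":"number"}},"required":["plan"]}

```bash
ls; mkdir -p pics; cat > h.py <<'E'
import numpy as np, cv2
from cell import r
from scipy.spatial.transform import Rotation as R
def save(n,name):
    im=r.snapshot(n); cv2.imwrite('pics/'+name+'.png',im[:,:,::-1]); return im
def cam(n,st=None):
    c=r.get_calibration(n); K=np.array(c['K']); k1=c['k1']
    if 'view' in c: T=np.linalg.inv(np.array(c['view']))
    else:
        W=np.eye(4); W[:3,:3]=R.from_rotvec(st['ee_rot']).as_matrix(); W[:3,3]=st['eef_pos']; T=W@np.array(c['T_tool_cam'])
    return K,k1,T
def ray(n,uv,st=None):
    K,k1,T=cam(n,st); uv=np.atleast_2d(np.array(uv,float))
    p=cv2.undistortPoints(uv[:,None],K,np.array([k1,0,0,0.]))[:,0]
    d=np.c_[p[:,0],-p[:,1],-np.ones(len(p))]@T[:3,:3].T
    return T[:3,3],d
def onz(n,uv,z,st=None):
    o,d=ray(n,uv,st); return o+d*((z-o[2])/d[:,2])[:,None]
def proj(n,P,st=None):
    K,k1,T=cam(n,st); q=(np.atleast_2d(P)-T[:3,3])@T[:3,:3]
    s=np.c_[q[:,0],-q[:,1]]/-q[:,2:]; s=s*(1+k1*(s**2).sum(1))[:,None]
    return s@K[:2,:2].T+K[:2,2]
def tool(st,P):  # world point(s) -> tool axes cm
    return (np.atleast_2d(P)-st['eef_pos'])@R.from_rotvec(st['ee_rot']).as_matrix()*100
E
python3 - <<'E'
from h import *
s=r.observe(); print({k:np.round(v,3) for k,v in s.items()})
a=save('top','t0'); b=save('scene','s0')
for n in('top','scene','wrist'): print(n,r.get_calibration(n))
E
```

```text
pics
{'t': np.float64(0.0), 'joint_pos': array([-1.214,  0.312,  0.014,  1.513, -0.004,  1.319, -0.027]), 'dq': array([-0.001, -0.   ,  0.001, -0.   ,  0.   ,  0.   ,  0.   ]), 'joint_efforts': array([ 0.0000e+00, -3.7991e+01,  1.4600e-01, -2.3059e+01,  1.2000e-02,
        1.4000e-02,  0.0000e+00]), 'eef_pos': array([0.213, 0.507, 0.404]), 'ee_rot': array([-0.622, -3.079,  0.004]), 'wrist_force': array([-0.253, -0.704, -0.305]), 'torque': array([-0.053,  0.022, -0.003]), 'grip_force': np.float64(0.0), 'finger_gap': np.float64(1.004)}
top {'K': array([[518.56385141,   0.        , 316.32428552],
       [  0.        , 518.56385141, 197.85065083],
       [  0.        ,   0.        ,   1.        ]]), 'k1': -0.04338436349497311, 'view': array([[ 0.02565569, -0.99962339, -0.00974014,  0.00589861],
       [ 0.99153977,  0.02420563,  0.12752638, -0.40507083],
       [-0.12724258, -0.01292952,  0.99178735, -1.55998512],
       [ 0.        ,  0.        ,  0.        ,  1.        ]])}
scene {'K': array([[396.01878036,   0.        , 312.23813232],
       [  0.        , 396.01878036, 198.15645408],
[... 188 characters left out ...]
.68243998,  0.173141  ],
       [ 0.60203845, -0.32147419,  0.73089264, -1.44122084],
       [ 0.        ,  0.        ,  0.        ,  1.        ]])}
wrist {'K': array([[304.82253011,   0.        , 321.59264726],
       [  0.        , 304.82253011, 196.66674424],
       [  0.        ,   0.        ,   1.        ]]), 'k1': 0.0035728183285812184, 'T_tool_cam': array([[-1.44377879e-04,  9.62661706e-01,  2.70707258e-01,
         6.93462948e-02],
       [ 9.99999827e-01,  2.93501814e-04, -5.10385660e-04,
        -8.26800015e-04],
       [-5.70781801e-04,  2.70707138e-01, -9.62661581e-01,
         3.11750765e-02],
       [ 0.00000000e+00,  0.00000000e+00,  0.00000000e+00,
         1.00000000e+00]])}
```

View pics/t0.png

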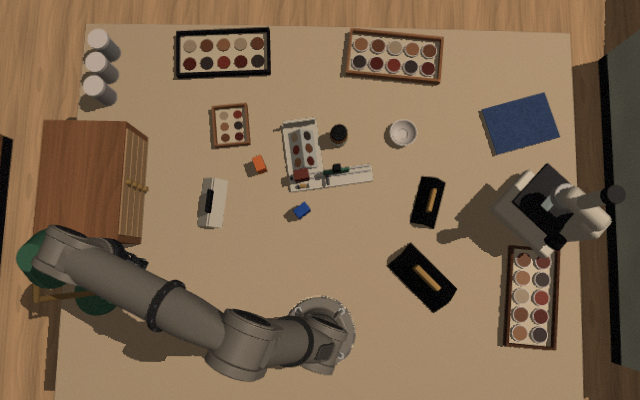

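View pics/s0.png

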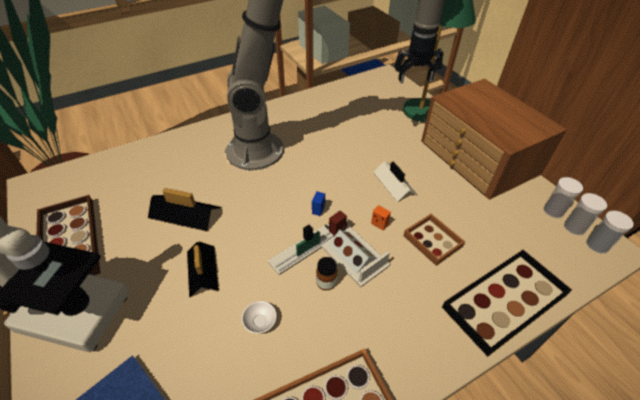

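Top view: 
- Carrier ridge around (300,145), rock at (301,174), green gate and handle at (340,170).
- Jar (339,133), dish (402,133).
- Small wooden tray (231,126). The larger trays at (223,53) and (394,56) are too big.
- Black covers at (428,202), about 50 px ≈ 150 mm, and at (422,277), about 70 px. The smaller one at (428,202) is the one meant.
- White spare (213,202).
- The blue (302,211) and orange (259,164) blocks are decoys.

I'll confirm these in one crop.

```bash
python3 - <<'E'
from h import *
a=cv2.imread('pics/t0.png'); cv2.imwrite('pics/c0.png',cv2.resize(a[95:245,195:455],None,fx=3,fy=3,interpolation=cv2.INTER_CUBIC))
E
```

```text
(no output)
```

View pics/c0.png

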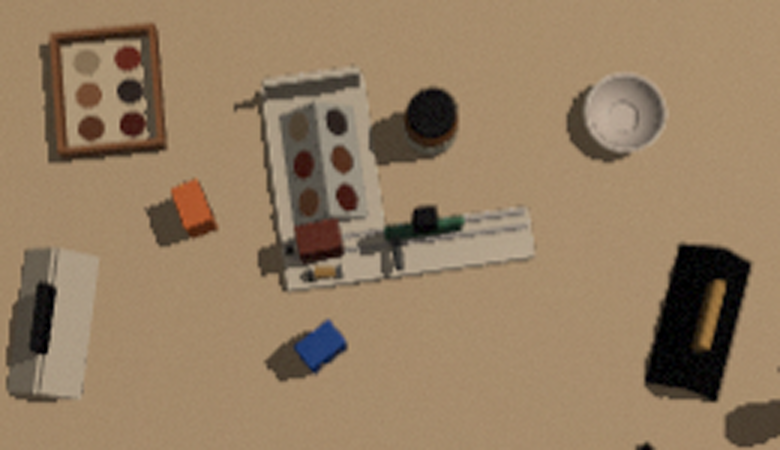

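The crop confirms them: small tray at crop (108,92), dark red-brown rock at (318,240) in the gateway, green gate handle at (425,217), and the small black cover with brass fin at (711,315).

```bash
python3 - <<'E'
from h import *
c=lambda u,v:(u/3+195,v/3+95)
f=lambda n,u,v,z:print(n,np.round(onz('top',c(u,v),z)[0],3))
f('rocktop',319,237,.077);f('handle',425,212,.110)
f('endplate L',263,86,.062);f('endplate R',360,73,.062)
f('crest far',315,102,.051);f('crest near',333,220,.051)
for u,v in((51,35),(155,25),(165,148),(60,157)): f('tray',u,v,.028)
f('fin far',718,281,.072);f('fin near',703,350,.072)
f('base corner bl',286,290,.012);f('trackend',533,256,.012);f('trackend2',528,207,.012)
f('jar',432,105,.085);f('dish',624,113,.028)
st=r.observe(); M=R.from_rotvec(st['ee_rot']).as_matrix(); print(M.round(3))
im=cv2.cvtColor(cv2.imread('pics/t0.png'),cv2.COLOR_BGR2HSV)
m=((im[:,:,0]>10)&(im[:,:,0]<25)&(im[:,:,1]>130)&(im[:,:,2]>110)).astype('u1'); m[:180]=0;m[230:]=0;m[:,:415]=0;m[:,446:]=0
p=np.argwhere(m)[:,::-1]; print(len(p)); rc=cv2.minAreaRect(p.astype('f4')); print(rc)
E
```

```text
rocktop [0.469 0.062 0.077]
handle [ 0.49  -0.042  0.11 ]
endplate L [0.626 0.124 0.062]
endplate R [0.642 0.026 0.062]
crest far [0.613 0.071 0.051]
crest near [0.491 0.049 0.051]
tray [0.685 0.351 0.028]
tray [0.698 0.242 0.028]
tray [0.567 0.226 0.028]
tray [0.555 0.335 0.028]
fin far [ 0.435 -0.335  0.072]
fin near [ 0.366 -0.32   0.072]
base corner bl [0.424 0.097 0.012]
trackend [ 0.466 -0.157  0.012]
trackend2 [ 0.517 -0.151  0.012]
jar [ 0.604 -0.047  0.085]
dish [ 0.615 -0.248  0.028]
[[-0.922  0.388 -0.001]
 [ 0.388  0.922 -0.002]
 [-0.    -0.002 -1.   ]]
73
((432.147705078125, 199.53887939453125), (3.206615447998047, 21.835525512695312), 14.743562698364258)
```

```bash
cat >> h.py <<'E'
def go(xyz,yaw):  # target TCP and direction (deg) of tool y, tool down
    st=r.observe(); M=R.from_rotvec(st['ee_rot'])
    a=np.radians(yaw); y=np.array([np.cos(a),np.sin(a),0]); z=np.array([0,0,-1.]); x=np.cross(y,z)
    t=(M.inv()*R.from_matrix(np.c_[x,y,z])).as_rotvec()
    print('row',tool(st,xyz)[0].round(2),t.round(3))
E
python3 - <<'E'
from h import *
go([.469,.062,.36],99.4)
E
```

```text
row [-40.81 -31.04   4.44] [-0.002 -0.001 -0.563]
```

Emit:
carry_out --pt "0 -40.8 -31.0 4.4 0 0 -0.563" --pt "0 -40.8 -31.0 4.4 0 0 -0.563" --pt "0 -40.8 -31.0 4.4 0 0 -0.563" --pt "0 -40.8 -31.0 4.4 0 0 -0.563" --pt "0 -40.8 -31.0 4.4 0 0 -0.563" --pt "0 -40.8 -31.0 4.4 0 0 -0.563" --pt "0 -40.8 -31.0 4.4 0 0 -0.563" --pt "0 -40.8 -31.0 4.4 0 0 -0.563"

```text
t: 1.1
eef_pos: [0.4564, 0.0841, 0.3627]
ee_rot: [-0.258, 3.131, 0.001]
wrist_force: [1.0, 0.2, 0.0]
finger_gap: 1.002
grip_force: 0.0
```

Emit:
carry_out --pt "0 0 0 0 0 0 0" --pt "0 0 0 0 0 0 0"

```text
t: 1.35
eef_pos: [0.4556, 0.0862, 0.3625]
ee_rot: [0.257, -3.13, -0.001]
wrist_force: [0.6, 0.5, 0.8]
finger_gap: 0.999
grip_force: 0.0
```

```bash
python3 - <<'E'
from h import *
go([.469,.062,.36],99.4)
import pickle
s=r.observe(); im=save('wrist','w1'); pickle.dump(s,open('w1.pkl','wb'))
print(s['t'],s['eef_pos'],s['wrist_force'],s['joint_pos'].round(2))
E
```

```text
row [-0.92 -2.61  0.25] [ 0.001 -0.001 -0.   ]
1.35 [0.45564096 0.08622611 0.36253595] [0.60232031 0.52116336 0.79214014] [-0.5   0.17  0.32  1.81 -0.06  1.17  1.57]
```

View pics/w1.png

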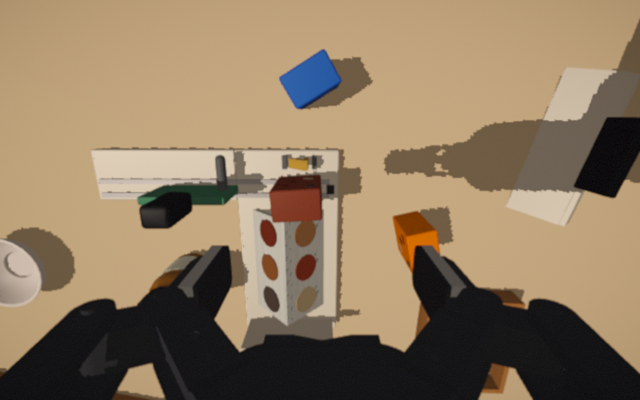

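Wrist view: rock at (297,198), catch (298,162), gate handle (160,210), lug (221,168), ridge between rows 210 and 325. I'll separate the rock's top face from its side by brightness.

```bash
python3 - <<'E'
from h import *
import pickle
s=pickle.load(open('w1.pkl','rb')); a=cv2.imread('pics/w1.png')
print([tuple(map(int,a[v,297])) for v in range(172,226,3)])
h=cv2.cvtColor(a,cv2.COLOR_BGR2HSV); m=((h[:,:,0]<8)&(h[:,:,1]>130)).astype('u1'); m[:172]=0;m[224:]=0;m[:,:262]=0;m[:,330:]=0
for v in range(174,224,4):
    c=np.where(m[v])[0]; print(v,(c.min(),c.max()) if len(c) else None,end=' ')
for n,z in((.077,.077),):
    pass
f=lambda n,u,v,z:print('\n',n,np.round(onz('wrist',(u,v),z,s)[0],4),end='')
f('plate top L end',140,199,.063);f('plate right',238,189,.063)
f('rail base TL',94,151,.012);f('rail base TR',340,149,.012)
f('crest n',287,221,.051);f('crest f',288,322,.051)
f('base R bottom',338,318,.012)
f('handle',157,215,.11)
E
```

```text
[(165, 187, 204), (68, 81, 98), (19, 27, 59), (16, 24, 57), (18, 26, 59), (16, 25, 58), (30, 48, 113), (38, 61, 132), (38, 60, 131), (39, 59, 131), (39, 59, 130), (38, 58, 129), (36, 56, 128), (37, 58, 129), (37, 56, 128), (35, 55, 128), (40, 58, 121), (107, 118, 125)]
174 None 178 (np.int64(282), np.int64(319)) 182 (np.int64(277), np.int64(319)) 186 (np.int64(275), np.int64(319)) 190 (np.int64(272), np.int64(320)) 194 (np.int64(270), np.int64(320)) 198 (np.int64(271), np.int64(320)) 202 (np.int64(271), np.int64(320)) 206 (np.int64(272), np.int64(320)) 210 (np.int64(271), np.int64(320)) 214 (np.int64(272), np.int64(320)) 218 (np.int64(273), np.int64(320)) 222 (np.int64(262), np.int64(269)) 
 plate top L end [ 0.4903 -0.0763  0.063 ]
 plate right [0.4663 0.0111 0.063 ]
 rail base TL [ 0.465  -0.1523  0.012 ]
 rail base TR [0.4211 0.1001 0.012 ]
 crest n [0.4942 0.0584 0.051 ]
 crest f [0.6088 0.0749 0.051 ]
 base R bottom [0.624  0.1346 0.012 ]
 handle [ 0.483 -0.037  0.11 ]
```

```bash
python3 - <<'E'
from h import *
import pickle
s=pickle.load(open('w1.pkl','rb'))
P=onz('wrist',[(271,191),(321,190),(321,219.5),(272,220.5)],.077,s); print(P.round(4))
d=[np.linalg.norm(P[i]-P[i-1]) for i in range(4)]; print(np.round(d,4)); c=P.mean(0)
v=(P[1]-P[0])+(P[2]-P[3]); yaw=np.degrees(np.arctan2(v[1],v[0])); print(c,yaw)
go([c[0],c[1],.215],yaw)
E
```

```text
[[0.4593 0.0427 0.077 ]
 [0.4514 0.085  0.077 ]
 [0.478  0.0894 0.077 ]
 [0.486  0.0467 0.077 ]]
[0.027  0.0431 0.027  0.0434]
[0.46864341 0.06597263 0.077     ] 100.57616013843342
row [-0.97 -2.32 14.76] [ 0.001 -0.001 -0.018]
```

Emit:
carry_out --pt "0 -1.0 -2.3 2 0 0 -0.018" --pt "0 -1.0 -2.3 4 0 0 -0.018" --pt "0 -1.0 -2.3 8 0 0 -0.018" --pt "0 -1.0 -2.3 12 0 0 -0.018" --pt "0 -1.0 -2.3 14.8 0 0 -0.018" --pt "0 -1.0 -2.3 14.8 0 0 -0.018" --pt "140 -1.0 -2.3 14.8 0 0 -0.018" --pt "140 -1.0 -2.3 14.8 0 0 -0.018" --force 40

```text
t: 2.4
eef_pos: [0.4704, 0.0653, 0.2165]
ee_rot: [-0.287, 3.125, 0.001]
wrist_force: [0.3, 0.8, 0.1]
finger_gap: 0.604
grip_force: 0.0
```

Emit:
carry_out --pt "200 0 0 0 0 0 0" --pt "200 0 0 0 0 0 0" --pt "200 0 0 0 0 0 0" --pt "200 0 0 0 0 0 0"

```text
t: 2.9
eef_pos: [0.4704, 0.0652, 0.2166]
ee_rot: [-0.286, 3.126, 0.002]
wrist_force: [-1.1, 0.7, 6.5]
finger_gap: 0.525
grip_force: 40.4
```

Emit:
carry_out --pt "200 0 0 -5 0 0 0" --pt "200 0 0 -10 0 0 0" --pt "200 0 0 -10 0 0 0"

```text
t: 3.28
eef_pos: [0.4715, 0.0647, 0.3192]
ee_rot: [-0.285, 3.118, 0.002]
wrist_force: [-0.3, -0.4, -3.3]
finger_gap: 0.526
grip_force: 41.9
```

```bash
python3 - <<'E'
from h import *
s=r.observe(); print(s['eef_pos'],s['wrist_force'],s['finger_gap'])
go([.626,.2885,.317],97); go([.626,.2885,.208],97)
E
```

```text
[0.47149979 0.06466291 0.31920649] [-0.26810864 -0.37738242 -3.31854397] 0.5259711937870367
row [-19.24  19.22   0.43] [0.001 0.01  0.06 ]
row [-19.13  19.21  11.33] [0.001 0.01  0.06 ]
```

Emit:
carry_out --pt "200 -4 4 0 0 0 0.03" --pt "200 -8 8 0 0 0 0.06" --pt "200 -12 12 0 0 0 0.06" --pt "200 -16 16 0 0 0 0.06" --pt "200 -19.2 19.2 0 0 0 0.06" --pt "200 -19.2 19.2 4 0 0 0.06" --pt "200 -19.2 19.2 8 0 0 0.06" --pt "200 -19.2 19.2 8 0 0 0.06"

```text
t: 4.28
eef_pos: [0.6209, 0.2873, 0.2285]
ee_rot: [0.191, -3.123, 0.008]
wrist_force: [-0.8, 0.2, -1.8]
finger_gap: 0.525
grip_force: 41.8
```

```bash
python3 - <<'E'
from h import *
s=r.observe(); print(s['eef_pos'],s['wrist_force'],s['finger_gap'])
go([.626,.2885,.208],97)
E
```

```text
[0.620903   0.28731671 0.22847597] [-0.80384376  0.23402746 -1.82863697] 0.5249584849104524
row [-0.55  0.06  2.04] [-0.004 -0.013 -0.   ]
```

Emit:
carry_out --pt "200 -0.5 0 1.0 0 -0.013 0" --pt "200 -0.5 0 1.8 0 -0.013 0" --pt "200 -0.5 0 2.0 0 -0.013 0" --pt "200 -0.5 0 2.0 0 -0.013 0"

```text
t: 4.78
eef_pos: [0.6287, 0.2891, 0.2155]
ee_rot: [-0.191, 3.122, 0.002]
wrist_force: [0.1, 0.7, -1.1]
finger_gap: 0.519
grip_force: 41.8
```

Emit:
carry_out --pt "200 0 0 0.5 0 0 0" --pt "200 0 0 0.8 0 0 0" --pt "200 0 0 0.8 0 0 0" --pt "200 0 0 0.8 0 0 0"

```text
t: 5.28
eef_pos: [0.6288, 0.289, 0.2078]
ee_rot: [-0.191, 3.122, 0.002]
wrist_force: [-2.0, -0.7, 4.0]
finger_gap: 0.524
grip_force: 42.2
```

Emit:
carry_out --pt "85 0 0 0 0 0 0" --pt "75 0 0 0 0 0 0" --pt "75 0 0 0 0 0 0" --pt "75 0 0 -2 0 0 0" --pt "60 0 0 -6 0 0 0" --pt "0 0 0 -12 0 0 0" --pt "0 0 0 -17 0 0 0" --pt "0 0 0 -17 0 0 0"

```text
t: 6.28
eef_pos: [0.6278, 0.2888, 0.3856]
ee_rot: [-0.19, 3.109, 0.009]
wrist_force: [0.5, -0.2, -1.1]
finger_gap: 1.002
grip_force: 0.0
```

```bash
python3 - <<'E'
from h import *
s=r.observe(); print(s['eef_pos'],s['joint_pos'].round(2))
im=save('wrist','w2')
h=cv2.cvtColor(im,cv2.COLOR_RGB2HSV)
go([.4005,-.3275,.37],77.7)
E
```

```text
[0.62780371 0.2888044  0.38560746] [-0.61  0.62  0.29  1.11 -0.16  1.4   1.34]
row [ 30.02 -58.4    0.42] [0.006 0.02  0.337]
```

View pics/w2.png

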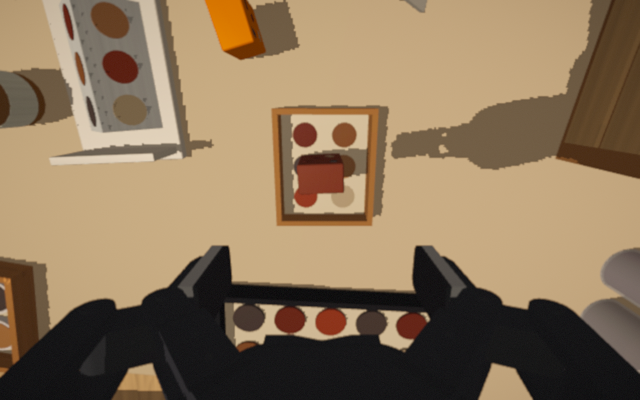

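The rock stands upright in the tray, top at (320,177). On to the cover.

Emit:
carry_out --pt "0 30 -58.4 0.5 0 0.02 0.337" --pt "0 30 -58.4 0.5 0 0.02 0.337" --pt "0 30 -58.4 0.5 0 0.02 0.337" --pt "0 30 -58.4 0.5 0 0.02 0.337" --pt "0 30 -58.4 0.5 0 0.02 0.337" --pt "0 30 -58.4 0.5 0 0.02 0.337" --pt "0 30 -58.4 0.5 0 0.02 0.337" --pt "0 30 -58.4 0.5 0 0.02 0.337"

```text
t: 7.32
eef_pos: [0.4526, -0.182, 0.3696]
ee_rot: [-0.335, -3.115, -0.004]
wrist_force: [1.1, 0.2, -0.0]
finger_gap: 1.001
grip_force: 0.0
```

```bash
python3 - <<'E'
from h import *
s=r.observe(); print(s['eef_pos'],s['joint_pos'].round(2))
go([.4005,-.3275,.37],77.7)
E
```

```text
[ 0.45258431 -0.1819767   0.36964427] [-0.12  0.23  0.56  1.75 -0.13  1.21  1.83]
row [  1.99 -15.33  -0.04] [ 0.002 -0.008  0.   ]
```

Emit:
carry_out --pt "0 1.5 -6 0 0 0 0" --pt "0 1.5 -12 0 0 -0.008 0" --pt "0 1.5 -12 0 0 -0.008 0" --pt "0 1.5 -12 0 0 -0.008 0"

```text
t: 7.82
eef_pos: [0.4137, -0.2939, 0.3694]
ee_rot: [-0.337, -3.123, -0.004]
wrist_force: [-1.0, 1.0, -0.4]
finger_gap: 1.001
grip_force: 0.0
```

```bash
python3 - <<'E'
from h import *
import pickle
s=r.observe(); print(s['eef_pos'],s['joint_pos'].round(2)); pickle.dump(s,open('w3.pkl','wb'))
go([.4005,-.3275,.37],77.7)
save('wrist','w3')
E
```

```text
[ 0.41372915 -0.29394146  0.36943658] [ 0.08  0.28  0.63  1.7  -0.17  1.22  2.11]
row [ 0.58 -3.56 -0.07] [ 0.003 -0.001 -0.   ]
```

View pics/w3.png

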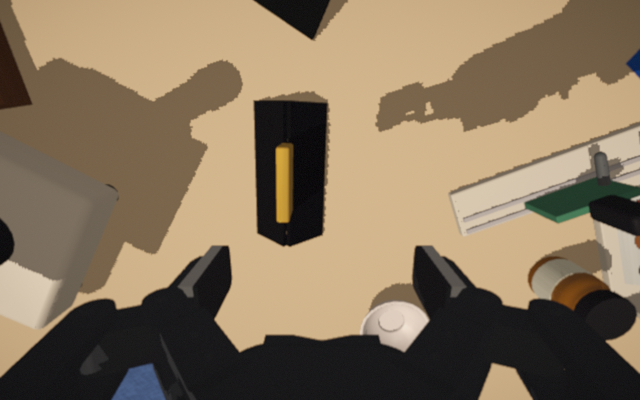

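Small black cover at cols 254–328, rows 100–245, brass fin top at (284,183).

```bash
python3 - <<'E'
from h import *
import pickle
s=pickle.load(open('w3.pkl','rb')); a=cv2.imread('pics/w3.png'); h=cv2.cvtColor(a,cv2.COLOR_BGR2HSV)
print([tuple(map(int,a[v,284])) for v in range(138,160,2)],[tuple(map(int,a[180,u])) for u in range(270,298,2)])
m=((h[:,:,0]>12)&(h[:,:,0]<28)&(h[:,:,1]>150)&(h[:,:,2]>170)).astype('u1'); m[:, :262]=0;m[:,310:]=0;m[:130]=0;m[235:]=0
p=np.argwhere(m)[:,::-1]
B=[]
for v in (155,165,175,185,195,205,215): c=np.where(m[v])[0]; B.append((v,c.min(),c.max()))
print(B,p[:,1].min(),p[:,1].max())
vs=np.array([b[0] for b in B]); mid=np.array([(b[1]+b[2]+1)/2 for b in B]); k=np.polyfit(vs,mid,1)
top,bot=p[:,1].min(),p[:,1].max()+1
P=onz('wrist',[(np.polyval(k,top),top),(np.polyval(k,bot),bot)],.072,s); print(P.round(4),np.linalg.norm(P[0]-P[1]))
d=P[1]-P[0]; yaw=np.degrees(np.arctan2(d[1],d[0])); c=P.mean(0); print(c,yaw)
q=[];E=onz('wrist',[(B[3][1],185),(B[3][2]+1,185)],.072,s); print('width',np.linalg.norm(E[0]-E[1]))
go([c[0],c[1],.217],yaw+90)
E
```

```text
[(18, 16, 18), (15, 11, 14), (16, 31, 45), (29, 71, 99), (29, 77, 105), (51, 135, 178), (59, 157, 202), (60, 157, 202), (58, 156, 202), (58, 157, 201), (60, 156, 201)] [(20, 18, 20), (19, 19, 19), (18, 18, 21), (44, 117, 157), (60, 164, 209), (60, 162, 207), (60, 159, 203), (57, 154, 197), (54, 149, 192), (40, 113, 153), (27, 68, 94), (24, 55, 75), (13, 15, 15), (12, 11, 13)]
[(155, np.int64(276), np.int64(287)), (165, np.int64(277), np.int64(287)), (175, np.int64(277), np.int64(287)), (185, np.int64(277), np.int64(287)), (195, np.int64(277), np.int64(287)), (205, np.int64(277), np.int64(287)), (215, np.int64(277), np.int64(287))] 148 221
[[ 0.3686 -0.3188  0.072 ]
 [ 0.4349 -0.3354  0.072 ]] 0.06833087420255532
[ 0.40176163 -0.32707869  0.072     ] -14.01825083383891
width 0.009865273294047332
row [ 0.5  -3.63 15.24] [ 0.003 -0.001  0.032]
```

Emit:
carry_out --pt "0 0.5 -3.6 3 0 0 0.032" --pt "0 0.5 -3.6 7 0 0 0.032" --pt "0 0.5 -3.6 11 0 0 0.032" --pt "0 0.5 -3.6 15.2 0 0 0.032" --pt "0 0.5 -3.6 15.2 0 0 0.032" --pt "0 0.5 -3.6 15.2 0 0 0.032"

```text
t: 8.62
eef_pos: [0.4026, -0.3281, 0.2194]
ee_rot: [0.383, 3.116, 0.001]
wrist_force: [1.3, -0.9, -0.1]
finger_gap: 0.997
grip_force: 0.0
```

Emit:
carry_out --pt "250 0 0 0 0 0 0" --pt "250 0 0 0 0 0 0" --pt "250 0 0 0 0 0 0" --pt "250 0 0 0 0 0 0" --pt "250 0 0 0 0 0 0" --pt "250 0 0 0 0 0 0" --pt "250 0 0 0 0 0 0" --force 40

```text
t: 9.5
eef_pos: [0.4016, -0.3285, 0.2184]
ee_rot: [0.386, 3.117, 0.002]
wrist_force: [-1.5, 3.0, 4.5]
finger_gap: 0.134
grip_force: 42.2
```

Emit:
carry_out --pt "250 0 0 -4 0 0 0" --pt "250 0 0 -8 0 0 0" --pt "250 0 0 -12 0 0 0" --pt "250 0 0 -17 0 0 0" --pt "250 0 0 -17 0 0 0" --pt "250 0 0 -17 0 0 0"

```text
t: 10.25
eef_pos: [0.4008, -0.3282, 0.3864]
ee_rot: [-0.387, -3.116, -0.004]
wrist_force: [-0.4, 1.1, -3.3]
finger_gap: 0.131
grip_force: 41.3
```

```bash
python3 - <<'E'
from h import *
s=r.observe(); print(s['eef_pos'],s['wrist_force'],s['finger_gap'])
go([.552,.063,.385],99.4)
a=cv2.imread('pics/w1.png'); cv2.imwrite('pics/c1.png',cv2.resize(a[140:340,225:360],None,fx=3,fy=3,interpolation=cv2.INTER_CUBIC))
E
```

```text
[ 0.40076564 -0.32821015  0.38644473] [-0.44329847  1.07712238 -3.25611274] 0.13148564165218957
row [-5.1  41.63  0.22] [ 0.003 -0.002 -0.411]
```

View pics/c1.png

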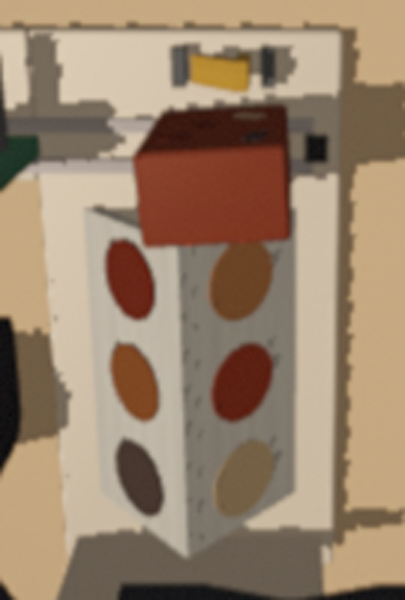

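```bash
python3 - <<'E'
from h import *
import pickle
s=pickle.load(open('w1.pkl','rb'))
q=lambda u,v:(225+u/3,140+v/3)
a=onz('wrist',[q(188,556),q(181,246)],.051,s); b=onz('wrist',[q(341,31),q(330,530),q(42,180),q(72,545)],.012,s)
an=lambda d:np.degrees(np.arctan2(d[1],d[0]))
print(a.round(4),an(a[0]-a[1])); print(b.round(4),an(b[1]-b[0]),an(b[3]-b[2]))
th=np.radians(9.3); x=np.array([np.cos(th),np.sin(th)]);y=np.array([-x[1],x[0]])
for n,p in (('crest',a),('base',b)): print(n,(p[:,:2]@x).round(4),(p[:,:2]@y).round(4))
c=lambda u,v:(u/3+195,v/3+95)
t=onz('top',[c(315,102),c(333,220)],.051); e=onz('top',[c(263,86),c(360,73)],.062); k=onz('top',[c(286,290)],.012)
for p in(t,e,k): print('top',(p[:,:2]@x).round(4),(p[:,:2]@y).round(4))
E
```

```text
[[0.6132 0.0748 0.051 ]
 [0.4957 0.0566 0.051 ]] 8.782980189977549
[[0.4229 0.0986 0.012 ]
 [0.6229 0.1302 0.012 ]
 [0.4937 0.0009 0.012 ]
 [0.6471 0.0273 0.012 ]] 8.985233383163857 9.749268721653202
crest [0.6172 0.4983] [-0.0253 -0.0243]
base [0.4332 0.6358 0.4874 0.643 ] [ 0.029   0.0279 -0.0789 -0.0776]
top [0.6165 0.4926] [-0.0288 -0.0307]
top [0.6375 0.6372] [ 0.0213 -0.0782]
top [0.434] [0.0273]
```

Carrier origin ≈ (0.554, 0.064), yaw 9.2°, with both views agreeing to 4 mm.

Emit:
carry_out --pt "250 -0.7 5 0 0 0 -0.05" --pt "250 -1.3 10 0 0 0 -0.1" --pt "250 -2 16 0 0 0 -0.17" --pt "250 -2.6 22 0 0 0 -0.23" --pt "250 -3.2 28 0 0 0 -0.3" --pt "250 -4 34 0 0 0 -0.35" --pt "250 -4.8 39 0 0 0 -0.4" --pt "250 -5.1 41.6 0 0 0 -0.4"

```text
t: 11.25
eef_pos: [0.5521, 0.0666, 0.385]
ee_rot: [0.249, -3.127, -0.003]
wrist_force: [0.1, 0.3, -2.6]
finger_gap: 0.131
grip_force: 41.2
```

Emit:
carry_out --pt "250 0 0 0 0 0 0" --pt "250 0 0 0 0 0 0"

```text
t: 11.5
eef_pos: [0.5517, 0.0608, 0.3866]
ee_rot: [0.238, -3.129, 0.002]
wrist_force: [0.1, -1.5, -2.4]
finger_gap: 0.131
grip_force: 41.2
```

```bash
python3 - <<'E'
from h import *
import pickle
s=r.observe(); print(s['eef_pos'],s['joint_pos'].round(2)); pickle.dump(s,open('w4.pkl','wb'))
go([.554,.0643,.300],99.2)
save('wrist','w4')
E
```

```text
[0.55167808 0.06084646 0.38658417] [-0.42  0.34  0.38  1.54 -0.13  1.29  1.69]
row [-0.31  0.31  8.66] [-0.001 -0.004 -0.009]
```

View pics/w4.png

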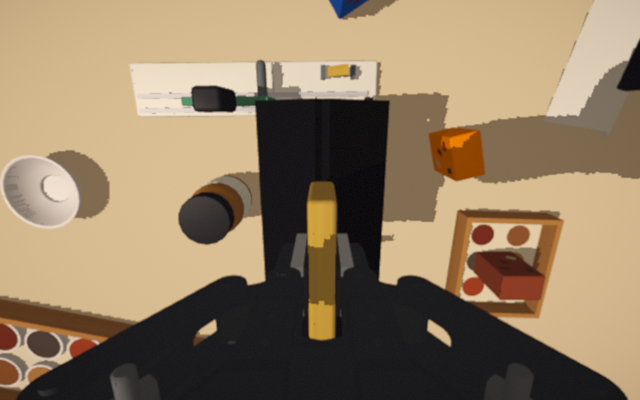

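The cover is held level. The base's -x edge corner is at (377,62) and the fin top spans rows 182–338.

```bash
python3 - <<'E'
from h import *
import pickle
s=pickle.load(open('w4.pkl','rb'))
F=onz('wrist',[(322,200),(322,338)],s['eef_pos'][2]-.1464,s); print(F.round(4),tool(s,F).round(2))
E=onz('wrist',[(257,100),(388,100)],s['eef_pos'][2]-.2184,s); print(E.round(4),tool(s,E).round(2))
C=onz('wrist',[(377,62),(131,65)],.012,s); th=np.radians(9.2); x=np.array([np.cos(th),np.sin(th)]);y=np.array([-x[1],x[0]])
print((C[:,:2]@x).round(4),(C[:,:2]@y).round(4))
a=cv2.imread('pics/w4.png'); print([tuple(map(int,a[v,322])) for v in range(178,214,3)])
E
```

```text
[[0.5158 0.0551 0.2402]
 [0.5798 0.0649 0.2402]] [[ 3.580e+00 -1.000e-02  1.465e+01]
 [-2.890e+00 -1.000e-02  1.463e+01]]
[[0.4818 0.0114 0.1682]
 [0.4702 0.0873 0.1682]] [[ 7.58 -3.81 21.87]
 [ 7.58  3.87 21.86]]
[0.435  0.4357] [ 0.0301 -0.2264]
[(20, 19, 21), (24, 48, 65), (33, 78, 106), (30, 77, 105), (33, 77, 104), (33, 77, 104), (31, 77, 106), (33, 84, 115), (52, 141, 184), (59, 160, 205), (61, 161, 206), (62, 161, 206)]
```

Emit:
carry_out --pt "250 -0.4 0.3 1 0 -0.004 -0.009" --pt "250 -0.4 0.3 3 0 -0.004 -0.009" --pt "250 -0.4 0.3 6 0 -0.004 -0.009" --pt "250 -0.4 0.3 8.6 0 -0.004 -0.009" --pt "250 -0.4 0.3 10.0 0 -0.004 -0.009" --pt "250 -0.4 0.3 10.5 0 -0.004 -0.009" --pt "250 -0.4 0.3 10.5 0 -0.004 -0.009" --pt "250 -0.4 0.3 10.5 0 -0.004 -0.009"

```text
t: 12.55
eef_pos: [0.5565, 0.0659, 0.2847]
ee_rot: [-0.254, 3.124, 0.002]
wrist_force: [-0.5, -0.7, -4.3]
finger_gap: 0.131
grip_force: 41.2
```

```bash
python3 - <<'E'
from h import *
s=r.observe(); print(s['eef_pos'],s['wrist_force'])
go([.5553,.0642,.2344],99.2)
E
```

```text
[0.55647917 0.06587597 0.2847239 ] [-0.51309098 -0.73696126 -4.34735088]
row [ 0.18 -0.15  5.03] [0.001 0.007 0.002]
```

Emit:
carry_out --pt "250 0.15 -0.15 0 0 0.005 0" --pt "250 0.15 -0.15 1 0 0.005 0" --pt "250 0.15 -0.15 2 0 0.005 0" --pt "250 0.15 -0.15 3 0 0.005 0" --pt "250 0.15 -0.15 3.7 0 0.005 0" --pt "250 0.15 -0.15 4.1 0 0.005 0" --pt "250 0.15 -0.15 4.1 0 0.005 0"

```text
t: 13.42
eef_pos: [0.5548, 0.0643, 0.2423]
ee_rot: [0.255, -3.131, -0.001]
wrist_force: [-0.0, -0.2, -3.0]
finger_gap: 0.132
grip_force: 41.3
```

Emit:
carry_out --pt "250 0 0 0.2 0 0 0" --pt "250 0 0 0.3 0 0 0" --pt "250 0 0 0.4 0 0 0" --pt "250 0 0 0.5 0 0 0" --pt "250 0 0 0.5 0 0 0"

```text
t: 14.05
eef_pos: [0.5548, 0.0642, 0.2375]
ee_rot: [0.255, -3.131, -0.001]
wrist_force: [-0.1, -0.2, -3.0]
finger_gap: 0.135
grip_force: 41.3
```

Emit:
carry_out --pt "250 0 0 0.1 0 0 0" --pt "250 0 0 0.2 0 0 0" --pt "250 0 0 0.25 0 0 0" --pt "250 0 0 0.25 0 0 0"

```text
t: 14.55
eef_pos: [0.5549, 0.0644, 0.2351]
ee_rot: [0.255, -3.131, -0.001]
wrist_force: [-0.0, 0.3, -2.9]
finger_gap: 0.136
grip_force: 41.4
```

Emit:
carry_out --pt "250 0 0 0.05 0 0 0" --pt "250 0 0 0.1 0 0 0" --pt "250 0 0 0.1 0 0 0"

```text
t: 14.92
eef_pos: [0.555, 0.0647, 0.2347]
ee_rot: [-0.255, 3.131, 0.002]
wrist_force: [-2.0, 0.7, 4.8]
finger_gap: 0.133
grip_force: 42.1
```

Emit:
carry_out --pt "250 0 0 0.05 0 0 0" --pt "250 0 0 0.1 0 0 0" --pt "250 0 0 0.1 0 0 0"

```text
t: 15.3
eef_pos: [0.555, 0.0646, 0.2347]
ee_rot: [-0.255, 3.131, 0.003]
wrist_force: [-4.3, 1.2, 8.9]
finger_gap: 0.134
grip_force: 43.1
```

Contact came at the expected nested height, so I'll release and rise.

Emit:
carry_out --pt "215 0 0 0 0 0 0" --pt "180 0 0 0 0 0 0" --pt "150 0 0 0 0 0 0" --pt "150 0 0 0 0 0 0" --pt "150 0 0 -3 0 0 0" --pt "150 0 0 -8 0 0 0" --pt "150 0 0 -14 0 0 0" --pt "150 0 0 -14 0 0 0"

```text
t: 16.3
eef_pos: [0.5568, 0.0637, 0.379]
ee_rot: [-0.253, 3.119, 0.002]
wrist_force: [-0.2, 0.1, 0.3]
finger_gap: 0.408
grip_force: 0.0
```

Emit:
carry_out --pt "255 4 -4 0 0 0 0" --pt "255 8 -8 0 0 0 0" --pt "255 12 -13 0 0 0 0" --pt "255 12 -18 0 0 0 0" --pt "255 12 -18 0 0 0 0" --pt "255 12 -18 0 0 0 0"

```text
t: 17.05
eef_pos: [0.4655, -0.1322, 0.3721]
ee_rot: [0.255, -3.13, -0.003]
wrist_force: [-0.3, 0.9, -0.8]
finger_gap: 0.001
grip_force: 0.0
```

```bash
python3 - <<'E'
from h import *
import pickle
s=r.observe(); print(s['eef_pos'],s['ee_rot'],s['finger_gap']); pickle.dump(s,open('w5.pkl','wb'))
w=save('wrist','w5'); t=save('top','t5')
a=cv2.imread('pics/w5.png'); b=cv2.imread('pics/t5.png')
B=cv2.resize(b[110:210,200:400],None,fx=3.2,fy=3.2,interpolation=cv2.INTER_CUBIC)[:200]
cv2.imwrite('pics/v5.png',np.vstack([a,B[:200]]))
E
```

```text
[ 0.46547041 -0.13221426  0.37213626] [ 2.54705561e-01 -3.12975178e+00 -2.84252410e-03] 0.0006137981683891629
```

View pics/v5.png

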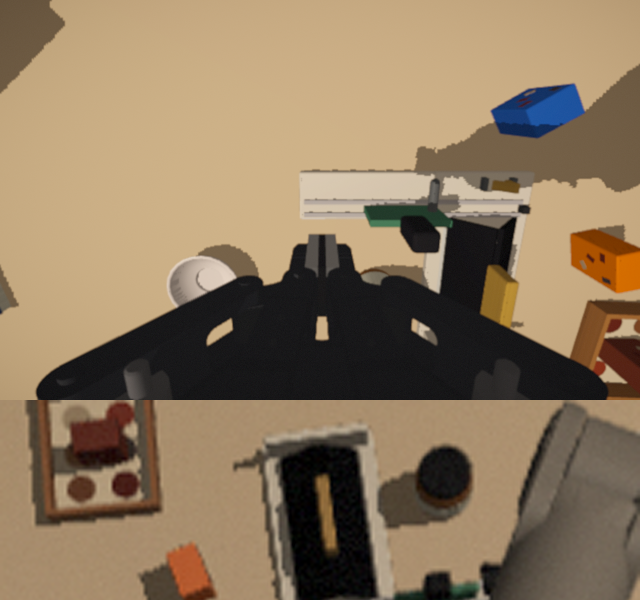

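Wrist view: cover seated on the ridge. Gate handle top ≈ (426,241), gate plate (408,217). Top view: fin centred at crop (327,513), and the rock upright in the tray.

```bash
python3 - <<'E'
from h import *
import pickle
s=pickle.load(open('w5.pkl','rb'))
O=np.array([.5545,.064]); th=np.radians(9.2); x=np.array([np.cos(th),np.sin(th)]);y=np.array([-x[1],x[0]])
L=lambda n,P:print(n,P.round(4).tolist(),((P[:,:2]-O)@x).round(4),((P[:,:2]-O)@y).round(4))
L('fin top',onz('top',[(302.2,145.3)],.088))
L('handle',onz('wrist',[(411,232),(434,228),(440,249),(416,251)],.110,s))
L('plate',onz('wrist',[(364,206),(451,220)],.063,s))
L('handle top cam',onz('top',[(336.7,165.7)],.110))
print(O-.084*x)
h=O-.084*x-.14*y; go([h[0],h[1],.25],99.2)
E
```

```text
fin top [[0.5536, 0.0613, 0.088]] [-0.0013] [-0.0025]
handle [[0.4783, -0.0561, 0.11], [0.4719, -0.0385, 0.11], [0.4891, -0.0288, 0.11], [0.4941, -0.0479, 0.11]] [-0.0945 -0.098  -0.0794 -0.0776] [-0.1063 -0.088  -0.0811 -0.1008]
plate [[0.4761, -0.089, 0.063], [0.4765, -0.003, 0.063]] [-0.1019 -0.0877] [-0.1385 -0.0536]
handle top cam [[0.49, -0.0421, 0.11]] [-0.0806] [-0.0944]
[0.47158055 0.05056998]
row [-3.51  3.8  12.24] [ 0.002 -0.001  0.005]
```

Emit:
carry_out --pt "255 -3.5 2.0 0 0 0 0" --pt "255 -3.5 2.8 2 0 0 0.005" --pt "255 -3.5 2.8 5 0 0 0.005" --pt "255 -3.5 2.8 9 0 0 0.005" --pt "255 -3.5 2.8 12.2 0 0 0.005" --pt "255 -3.5 2.8 12.2 0 0 0.005" --pt "255 -3.5 2.8 12.2 0 0 0.005"

```text
t: 18.02
eef_pos: [0.4963, -0.0989, 0.252]
ee_rot: [-0.249, 3.13, 0.001]
wrist_force: [0.7, 0.3, -0.3]
finger_gap: 0.001
grip_force: 0.0
```

```bash
cat >> h.py <<'E'
def loc(P):
    O=np.array([.5545,.064]); th=np.radians(9.2); x=np.array([np.cos(th),np.sin(th)]);y=np.array([-x[1],x[0]])
    d=np.array(P)[:2]-O; return (d@x).round(4),(d@y).round(4)
E
python3 - <<'E'
from h import *
s=r.observe(); print(s['eef_pos'],loc(s['eef_pos']),s['wrist_force'])
go([.4716+.026*.16,.0506-.026*.987,.25],99.2)
E
```

```text
[ 0.49631835 -0.09886312  0.25201695] (np.float64(-0.0835), np.float64(-0.1515)) [ 0.72473904  0.34888791 -0.3125918 ]
row [ 0.07 12.55  0.2 ] [ 0.     0.002 -0.002]
```

Emit:
carry_out --pt "255 0 1.2 0 0 0 0" --pt "255 0 2.2 0 0 0 0" --pt "255 0 3.0 0 0 0 0" --pt "255 0 3.8 0 0 0 0" --pt "255 0 4.8 0 0 0 0" --pt "255 0 5.8 0 0 0 0" --pt "255 0 6.8 0 0 0 0" --pt "255 0 7.8 0 0 0 0"

```text
t: 19.02
eef_pos: [0.4836, -0.0244, 0.2515]
ee_rot: [-0.243, 3.131, -0.005]
wrist_force: [0.5, -5.1, 0.8]
finger_gap: 0.004
grip_force: 2.7
```

Emit:
carry_out --pt "255 0 0.7 0 0 0 0" --pt "255 0 1.4 0 0 0 0" --pt "255 0 2.1 0 0 0 0" --pt "255 0 2.8 0 0 0 0" --pt "255 0 3.3 0 0 0 0" --pt "255 0 3.8 0 0 0 0"

```text
t: 19.77
eef_pos: [0.478, 0.0094, 0.2516]
ee_rot: [-0.24, 3.13, -0.014]
wrist_force: [1.8, -16.2, -0.5]
finger_gap: 0.001
grip_force: 8.1
```

```bash
python3 - <<'E'
from h import *
s=r.observe(); print(s['eef_pos'],loc(s['eef_pos']),s['wrist_force'])
E
```

```text
[0.4780217  0.0093633  0.25157954] (np.float64(-0.0842), np.float64(-0.0417)) [  1.81181187 -16.22277398  -0.5025066 ]
```

Emit:
carry_out --pt "255 0 0.3 0 0 0 0" --pt "255 0 0.6 0 0 0 0" --pt "255 0 0.9 0 0 0 0" --pt "255 0 1.2 0 0 0 0" --pt "255 0 1.2 0 0 0 0"

```text
t: 20.4
eef_pos: [0.4756, 0.0257, 0.2514]
ee_rot: [-0.245, 3.132, -0.002]
wrist_force: [-0.3, -5.4, 2.0]
finger_gap: 0.001
grip_force: 2.5
```

Emit:
carry_out --pt "255 0 0.2 0 0 0 0" --pt "255 0 0.4 0 0 0 0" --pt "255 0 0.4 0 0 0 0"

```text
t: 20.78
eef_pos: [0.4753, 0.0271, 0.2515]
ee_rot: [-0.242, 3.131, -0.008]
wrist_force: [1.9, -11.2, 2.0]
finger_gap: 0.001
grip_force: 5.6
```

```bash
python3 - <<'E'
from h import *
s=r.observe(); print(s['eef_pos'],loc(s['eef_pos']),s['wrist_force'])
E
```

```text
[0.47529396 0.02708276 0.25151453] (np.float64(-0.0841), np.float64(-0.0238)) [  1.88155877 -11.235546     2.00192572]
```

Emit:
carry_out --pt "255 0 0.2 0 0 0 0" --pt "255 0 0.4 0 0 0 0" --pt "255 0 0.4 0 0 0 0"

```text
t: 21.15
eef_pos: [0.475, 0.028, 0.2516]
ee_rot: [-0.238, 3.131, -0.016]
wrist_force: [2.3, -17.1, 2.1]
finger_gap: -0.002
grip_force: 8.6
```

Emit:
carry_out --pt "255 0 -1.0 0 0 0 0" --pt "255 0 -3 0 0 0 0" --pt "255 0 -5 -2 0 0 0" --pt "255 0 -9 -7 0 0 0" --pt "255 2 -13 -12 0 0 0" --pt "255 2 -17 -12 0 0 0" --pt "255 2 -17 -12 0 0 0" --pt "255 2 -17 -12 0 0 0"

```text
t: 22.15
eef_pos: [0.4813, -0.1344, 0.3703]
ee_rot: [0.25, -3.131, -0.006]
wrist_force: [-0.4, 0.4, 0.6]
finger_gap: 0.001
grip_force: 0.0
```

```bash
python3 - <<'E'
from h import *
s=r.observe(); print(s['t'],s['eef_pos'],loc(s['eef_pos']))
a=save('wrist','w6'); b=save('top','t6'); sc=save('scene','s6')
up=lambda im,f:cv2.resize(im,None,fx=f,fy=f,interpolation=cv2.INTER_CUBIC)
A=up(a[100:300,380:640],1.5)[:300,:390]; S=up(sc[175:300,250:450],2)[:250,:400]; T=up(b[110:210,200:400],3)[:300]
W=np.zeros((600,800,3),'u1'); W[:A.shape[0],:A.shape[1]]=A; W[:S.shape[0],400:400+S.shape[1]]=S; W[300:600,:600]=T
cv2.imwrite('pics/v6.png',W[:,:,::-1])
E
```

```text
22.15 [ 0.48128386 -0.13436184  0.37029934] (np.float64(-0.104), np.float64(-0.1841))
```

View pics/v6.png

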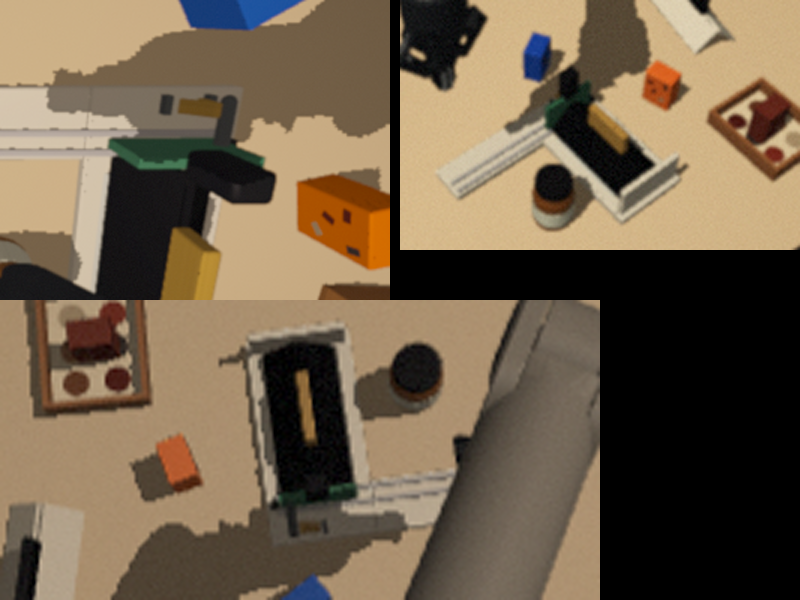

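The gate looks shut: the lug at (228,115) in the wrist crop is past the brass catch at (200,106). The cover sits between the ends, the rock is upright in the tray, and the jar is undisturbed. I'll check the handle's position numerically, and the catch height from the top and wrist views.

```bash
python3 - <<'E'
from h import *
s=r.observe()
print('handle',loc(onz('top',[(305.3,172)],.110)[0]))
q=lambda u,v:(380+u/1.5,100+v/1.5)
print('plate ends',[loc(p) for p in onz('wrist',[q(110,138),q(265,158)],.063,s)])
print('lug tip/base',[loc(p) for p in onz('wrist',[q(228,100),q(230,140)],.038,s)],'lug L/R',[loc(p) for p in onz('wrist',[q(220,120),q(238,120)],.034,s)])
for z in (.029,.038): print('catch z',z,[loc(p) for p in onz('wrist',[q(180,106),q(221,108)],z,s)])
for n,f in(('0','t0'),('6','t6')):
    a=cv2.imread(f'pics/{f}.png'); h=cv2.cvtColor(a,cv2.COLOR_BGR2HSV); m=(h[:,:,0]>12)&(h[:,:,0]<28)&(h[:,:,1]>125)&(h[:,:,2]>60); m[:180]=0;m[192:]=0;m[:,:292]=0;m[:,318:]=0
    p=np.argwhere(m); print(f,len(p),p.mean(0))
E
```

```text
handle (np.float64(-0.0866), np.float64(-0.0012))
plate ends [(np.float64(-0.1007), np.float64(-0.0597)), (np.float64(-0.0875), np.float64(0.0398))]
lug tip/base [(np.float64(-0.1202), np.float64(0.027)), (np.float64(-0.0926), np.float64(0.0335))] lug L/R [(np.float64(-0.1057), np.float64(0.0269)), (np.float64(-0.1057), np.float64(0.0392))]
catch z 0.029 [(np.float64(-0.1145), np.float64(0.0011)), (np.float64(-0.113), np.float64(0.0295))]
catch z 0.038 [(np.float64(-0.1162), np.float64(-0.0043)), (np.float64(-0.1148), np.float64(0.0233))]
t0 19 [185.21052632 302.73684211]
t6 12 [185.08333333 301.91666667]
```

Handle at y ≈ -1 mm, so it's shut within measurement error. One firmer push will make certain of the click.

Emit:
carry_out --pt "255 -2 4 3 0 0 0" --pt "255 -2 6.5 8 0 0 0" --pt "255 -2 9 11 0 0 0" --pt "255 -2 12 11.9 0 0 0" --pt "255 -2 14.5 11.9 0 0 0" --pt "255 -2 15.5 11.9 0 0 0" --pt "255 -2 15.5 11.9 0 0 0"

```text
t: 23.18
eef_pos: [0.4766, 0.0209, 0.2521]
ee_rot: [-0.251, 3.131, 0.001]
wrist_force: [-0.2, 0.2, 0.1]
finger_gap: -0.001
grip_force: 0.0
```

```bash
python3 - <<'E'
from h import *
s=r.observe(); print(s['eef_pos'],loc(s['eef_pos']),s['wrist_force'])
E
```

```text
[0.476599   0.02088782 0.25212648] (np.float64(-0.0838), np.float64(-0.0301)) [-0.23886533  0.16574282  0.09550073]
```

Emit:
carry_out --pt "255 0 0.3 0 0 0 0" --pt "255 0 0.6 0 0 0 0" --pt "255 0 0.6 0 0 0 0"

```text
t: 23.55
eef_pos: [0.4757, 0.0257, 0.2521]
ee_rot: [-0.246, 3.132, 0.001]
wrist_force: [0.7, -0.2, -0.2]
finger_gap: 0.002
grip_force: 0.0
```

Emit:
carry_out --pt "255 0 0.4 0 0 0 0" --pt "255 0 0.8 0 0 0 0" --pt "255 0 0.8 0 0 0 0"

```text
t: 23.92
eef_pos: [0.4752, 0.0277, 0.2523]
ee_rot: [-0.239, 3.131, -0.014]
wrist_force: [1.5, -12.4, -0.0]
finger_gap: 0.001
grip_force: 6.2
```

Emit:
carry_out --pt "255 0 0.4 0 0 0 0" --pt "255 0 0.8 0 0 0 0" --pt "255 0 0.8 0 0 0 0"

```text
t: 24.3
eef_pos: [0.4747, 0.0294, 0.2525]
ee_rot: [-0.23, 3.13, -0.029]
wrist_force: [2.8, -23.6, -1.4]
finger_gap: -0.004
grip_force: 12.3
```

Purely elastic response at the same position, so the gate is on its stop. I'll back off and hand in.

Emit:
carry_out --pt "255 0 -1.5 0 0 0 0" --pt "255 0 -4 0 0 0 0" --pt "255 0 -7 -3 0 0 0" --pt "255 0 -11 -8 0 0 0" --pt "255 0 -15 -12 0 0 0" --pt "255 0 -15 -12 0 0 0" --pt "255 0 -15 -12 0 0 0"

```text
t: 25.18
eef_pos: [0.4965, -0.1055, 0.3715]
ee_rot: [0.248, -3.131, -0.004]
wrist_force: [0.3, 0.6, -0.1]
finger_gap: -0.002
grip_force: 0.0
```

```bash
python3 - <<'E'
from h import *
s=r.observe(); print(s['eef_pos'],s['wrist_force'])
print(r.hand_in())
E
```

```text
[ 0.49645957 -0.10550208  0.37145056] [ 0.33976801  0.56900541 -0.14678147]
the job is handed in; nothing more can be done
None
```

Handed in at about 25 s: the rock is upright in the tray, the black cover is nested on the ridge, and the gate was then pushed shut against its stop. I inferred the catch click from the push forces and the lug's position past the catch, not by seeing the catch spring up.

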